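# Clip a light tube into its sprung holder

### The job

Take the white light tube (not the amber one) off the rest and lay it over the two orange spring clips of the holder, its brass end facing the blue socket but still just outside it, and press it down until both clips have snapped around it. Then slide it along in the clips until its brass end is fully home against the end wall of the socket, gently, and let go. The holder is sprung and sinks as you press: never drive it down to the bottom of its travel, and leave the amber tube and everything else on the desk as it is.

Things in the scene. Friction and masses are not known exactly. Their poses are not given: they have to be found in the camera images.
- white_tube: White light tube: rigid round rod 20 mm in diameter, 200 mm long, 0.10 to 0.15 kg, with a brass end 28 mm long and a black end 20 mm long. Origin at its middle, on its axis; its x axis runs along it towards the brass end. It starts level on the rest, its axis 45 mm above the desk, in either of the rest's two places.
- rest: Fixed grey rest, 160 by 170 mm, with two places 90 mm apart for tubes, each two V supports 60 mm either side of the rest's middle (the tube between them is free to be gripped from above, the rest's plate being 8 mm high). Origin under its middle; x axis along the tubes. A tube may lie up to 8 mm off the rest's middle along x.
- brass_end (a point): Centre of the white tube's brass end face, 100 mm from its middle.
- black_end (a point): Centre of the white tube's black end face, 100 mm from its middle the other way.
- amber_tube: Amber tube, same size and shape, in the other place of the rest; to be left alone. Origin at its middle, x axis along it.
- holder_foot: White fixed foot of the lamp holder, 270 by 100 by 12 mm; it carries the sprung upper part (plate 90 mm wide, two orange clips, blue socket). Origin under its centre, x axis along the holder towards the socket, z up.
- clip_mid (a point): Point on the holder's sprung part midway between the two clips, at the axis height of a snapped-in tube (90 mm above the desk while not pressed); axes as holder_foot. A clip stands 60 mm either side of it along x. A tube laid on the clips has its axis about 16 mm above this point; snapped in, it is at this height on a flat seat. Below the seated tube is 22 mm of free height over the plate.
- clip_near (a point): Centre of the clip farther from the socket, on the axis of a snapped-in tube. Each clip is 14 mm long along x: two sprung orange fingers topped by 8 mm round beads 14.5 mm apart, reaching 12 mm above this point. Pressing a tube past the beads of both clips takes some 8 to 16 N in all (varying with friction); the force falls suddenly at the snap. Sliding a snapped-in tube takes a few N.
- socket_end (a point): Centre of the socket's end wall, on the axis of a snapped-in tube, 100 mm from clip_mid along x; axes as holder_foot. The blue socket is a roofed bore 25 mm wide and high, 15 mm deep, open only towards the clips, so its mouth is 85 mm from clip_mid and the tube cannot enter from above. Home, the brass end face is at this point and the tube's middle at clip_mid.
- holder (a joint): How far the holder's sprung part (plate, clips and socket together) has sunk, in m: 0 when free, about 0.6 N per mm, hard bottom at 0.036. It must stay under 0.031. It springs back up when released.
- paint_red: Red dropper bottle, 25 mm diameter, 72 mm tall, loose; origin under its centre.
- paint_green: Green dropper bottle, same size, loose.
- paint_blue: Blue dropper bottle, same size, loose.
- water_pot: White ceramic cup, 70 mm diameter, 75 mm tall, loose.
- brush_pot: White pot with brushes, 68 mm diameter, 170 mm tall with the brushes, loose.
- figure: Cork-coloured figure on a round painting handle 38 mm in diameter, 86 mm tall, loose.
- palette: Flat white palette 120 by 90 by 6 mm with paint wells, loose.
Not all that is in view belongs to the job. There is more than one size of the white_tube; the one meant has the size given above.

How it is judged:
On the way:
1. the white tube is snapped into both clips, level, with its brass end still outside the socket (at least 12 mm short of the end wall) (y of brass_end in the frame of socket_end between -0.003 and 0.003 m and z of brass_end in the frame of socket_end between -0.003 and 0.003 m and y of black_end in the frame of socket_end between -0.004 and 0.004 m and z of black_end in the frame of socket_end between -0.003 and 0.003 m and x of brass_end in the frame of socket_end between -0.045 and -0.012 m), for 0.1 s.
At the end, for the whole second after the job is handed in: The white tube is snapped into both clips (its axis within 3 mm of the seated height at both ends and within 3 to 4 mm sideways), its brass end face within 3 mm of the socket's end wall, at rest, let go of, and the holder is back up on its springs (sunk less than 6 mm) (y of brass_end in the frame of socket_end between -0.003 and 0.003 m and z of brass_end in the frame of socket_end between -0.003 and 0.003 m and y of black_end in the frame of socket_end between -0.004 and 0.004 m and z of black_end in the frame of socket_end between -0.003 and 0.003 m and x of brass_end in the frame of socket_end above -0.003 m and linear speed of white_tube below 0.02 m/s and value of joint holder below 0.006 m); the robot touches nothing.
It fails at once if the holder is driven down more than 31 mm, nearly to the bottom of its springs (value of joint holder above 0.031 m).
It fails at once if the tube is rammed against the holder with more than 35 N (contact force between white_tube and holder_foot above 35 N).
It fails at once if the amber tube is displaced by more than 15 mm (distance of amber_tube from where it was at the start of the episode above 0.015 m).
It fails at once if another thing on the desk is pushed more than 25 mm or tipped over (distance of any of paint_red, paint_green, paint_blue, water_pot, brush_pot, figure, palette from where it was at the start of the episode above 0.025 m or angle between any of paint_red, paint_green, paint_blue, water_pot, brush_pot, figure, palette's own z axis and vertical above 0.4 rad).
It also fails if it takes over 64 s, if anything falls off the work surface, if the arm or the gripper's body presses on something with over 40 N, if the wrist force passes 120 N, or if a joint passes its speed limit or range.

### The arm

A 7-joint arm with a two-finger parallel gripper is mounted at the origin on the work surface. World frame = base frame: x ahead of the robot, y to its left, z up, the work surface at z = 0. Lengths are in m, angles in rad, forces in N, time in s.
With the tool pointing down it reaches from about 0.4 to 0.85 m from the base axis. Payload 4.5 kg.
Tool frame: the origin (TCP) lies on the centre line of the jaws, within the pads' length; the fingertips stand env.tcp_to_tips ahead of it and the grasp point (between the pads) lies 5 mm behind it (env.tcp_to_tips is the distance from the TCP to the fingertips, in m); x points along the fingers, y is the direction in which the jaws open and shut, and the axes are right-handed (so a half turn about x gives the same grasp; the last joint's range is limited). The gripper opens to 85 mm and grips with 20 to 120 N. Pads are 22 mm wide; open, the fingers measure 114 mm over their backs; the gripper's body (76 mm by 85 mm) begins 54 mm behind the grasp point. The pads swing forward as they close: fully open they stand 13 mm farther back than shut.
Start: joints at [-1.219, 0.689, -0.195, 1.565, 0.157, 0.902, -0.215], TCP at [0.195, 0.594, 0.245] pointing down, gripper open.
Joint ranges: [-3.01, 3.01], [-0.46, 2.08], [-1.47, 1.51], [0.13, 2.56], [-1, 4.14], [0.04, 2.09], [-2.66, 2.66]. Speed limits (rad/s): [2.57, 2.57, 3.14, 3.14, 3.14, 3.14, 3.14].

### API

Orientations are given as a 3x3 rotation matrix whose columns are the frame's x, y, z axes.
In Python, from workcell import env, eyes gives the robot as it stands.
- The arm moves only by the tool step_arm, never from a script. Its argument "targets" is a list that holds one entry, the list of rows, each a list of 7 numbers: the turn, a rotation vector about the world's x, y, z in rad, then the shift along the world's x, y, z in m, then the opening in per cent of the stroke, from 0 (shut) to 100 (fully open). A call has 1 to 5 rows; each row shifts and turns the pose as measured when the row begins; what a row does not reach is not made up. A row lasts 1/8 s, in which the tool goes at most 62.5 mm and 10.7 degrees, less where a joint would pass 70% of its speed; a pose out of reach is approached as far as the arm can. A call is refused whole if a number of a shift passes 0.0625 or a number of a turn 0.188, either way. A call with a gripper value outside its range is refused whole. The fingers move at their own pace and stop on an object; "newtons" is the grip in N (left out, the last holds). Time passes only in rows, so rows that do not move let the fingers close. It gives the time, the measured TCP pose, the force and the opening at its end, in the units of the state.
- env.read_state(): the state, without advancing time (a new reading comes with each control period).
- eyes.snapshot(name): name is "scene" or "top"; returns the picture (480x640x3 uint8, red, green, blue); there is no depth.
- eyes.camera_params(name): a dict with "fx", "fy", "cx", "cy" (pixels), "world_to_cam" (4x4, takes a point from world to camera coordinates). Camera axes: x right, y down, z forward; pixel columns grow to the right and rows downward; lengths in m; the calibration is good to about 2 mm. A picture is of the moment at which its call begins. camera_params takes no time and is no camera call.
- env.sign_off(): hands the job in, once; it reports no verdict.
The state is a dict: "time_s": time; "joint_pos": joint angles; "joint_velocities": joint speeds; "tau": joint torques, N m; "eef_pos": TCP position; "tool_rot": TCP orientation; "contact_force": force on the tool from outside, world axes, zero at the start; "moment": the same for the moment, N m; "grip_width": finger opening in m.
Only numpy, scipy, OpenCV 4.12 (cv2) and the standard library are available. Lean on these libraries where they do the work, as an engineer would, in place of code of your own. Each camera call takes 0.05 s, during which the arm holds its last target.

## Working session

There is one attempt and no reset: what is moved stays moved. The work goes in short steps, Python scripts to look and compute and a tool call to move; the robot and the scene stay as the last step left them, time stands still between calls to the robot, and variables do not carry over. Pictures are saved under pics/ and viewed, and the job is handed in when it is done.

Besides the shell and the picture viewer there is one more tool, called after ">>>" as name(argument=value, ...) on one line, values as JSON. step_arm: Moves the arm, as the interface text tells. Its arguments: {"type":"object","properties":{"targets":{"type":"array"},"newtons":{"type":"number"}},"required":["targets"]}

```bash
mkdir -p pics; ls; python3 - <<'E'
from workcell import env, eyes
import cv2, numpy as np
for n in ("scene","top"):
    im=eyes.snapshot(n); cv2.imwrite(f"pics/{n}0.png",im[:,:,::-1])
    p=eyes.camera_params(n); print(n,p)
s=env.read_state(); print(s, env.tcp_to_tips)
E
```

```text
pics
scene {'fx': 586.0282654147825, 'fy': 586.0282654147825, 'cx': 322.40193046586717, 'cy': 240.12214805486224, 'world_to_cam': array([[ 0.78442843,  0.61998773,  0.01694864, -0.400646  ],
       [ 0.39097291, -0.47308861, -0.78951083, -0.16772072],
       [-0.48146882,  0.62594119, -0.61350257,  1.52629592],
       [ 0.        ,  0.        ,  0.        ,  1.        ]])}
top {'fx': 517.4314575970875, 'fy': 517.4314575970875, 'cx': 319.5888603772724, 'cy': 240.425549383363, 'world_to_cam': array([[-0.02694812, -0.99959858,  0.00874568, -0.04268933],
       [-0.9978905 ,  0.02638309, -0.05931678,  0.54030179],
       [ 0.05906224, -0.01032571, -0.9982009 ,  1.20215186],
       [ 0.        ,  0.        ,  0.        ,  1.        ]])}
{'time_s': 0.1, 'joint_pos': array([-1.21920726,  0.68993361, -0.19453569,  1.56622498,  0.15729088,
        0.9024942 , -0.21512116]), 'joint_velocities': array([ 0.0012228 , -0.00267497, -0.00054264, -0.0012234 ,  0.00036697,
        0.00090993, -0.00050401]), 'tau': array([-2.83158173e-03, -5.40604234e+01, -1.27094015e+00, -1.58986688e+01,
        9.42502666e-03,  4.34187168e-03, -5.75398033e-06]), 'eef_pos': array([0.19514885, 0.59316994, 0.24454772]), 'tool_rot': array([[-4.25538279e-04,  3.12410037e-01,  9.49947255e-01],
       [-1.61426170e-03,  9.49945889e-01, -3.12410310e-01],
       [-9.99998607e-01, -1.66640602e-03,  1.00073220e-04]]), 'contact_force': array([0.9324502 , 0.48864522, 0.09766153]), 'moment': array([-0.05966203,  0.08113869,  0.01292525]), 'grip_width': 0.08540054980053001} 0.014
```

View pics/scene0.png

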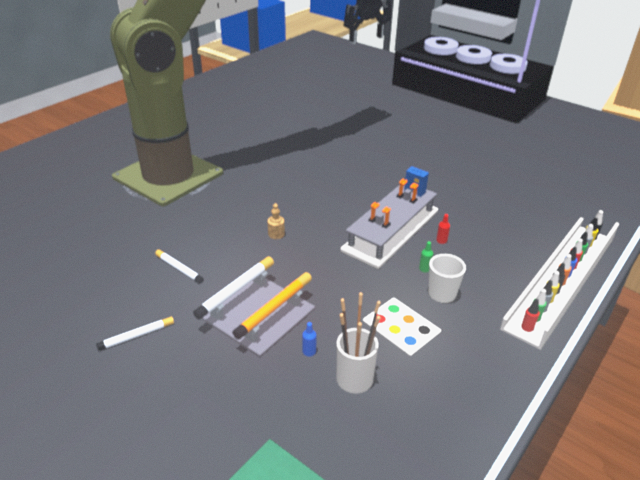

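View pics/top0.png

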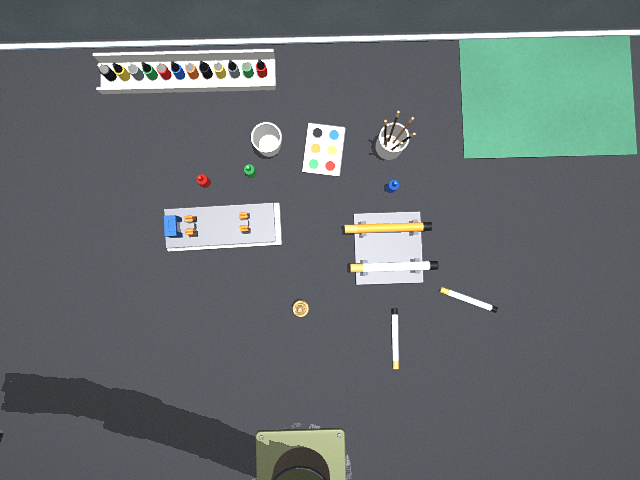

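The white tube on the rest runs from brass (351,268) to black (438,265). The holder has its socket at the left (172,226) and its clips near x=189 and x=244. I'll enlarge the picture and extract colours.

```bash
python3 - <<'E'
import cv2
im=cv2.imread("pics/top0.png")
a=cv2.resize(im[195:260,155:290],None,fx=5.8,fy=5.8,interpolation=cv2.INTER_CUBIC)
b=cv2.resize(im[205:290,340:445],None,fx=7,fy=7,interpolation=cv2.INTER_CUBIC)
cv2.imwrite("pics/a.png",a);cv2.imwrite("pics/b.png",b)
s=cv2.imread("pics/scene0.png")
cv2.imwrite("pics/c.png",cv2.resize(s[160:265,335:445],None,fx=5.6,fy=5.6,interpolation=cv2.INTER_CUBIC))
E
```

```text
(no output)
```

View pics/a.png

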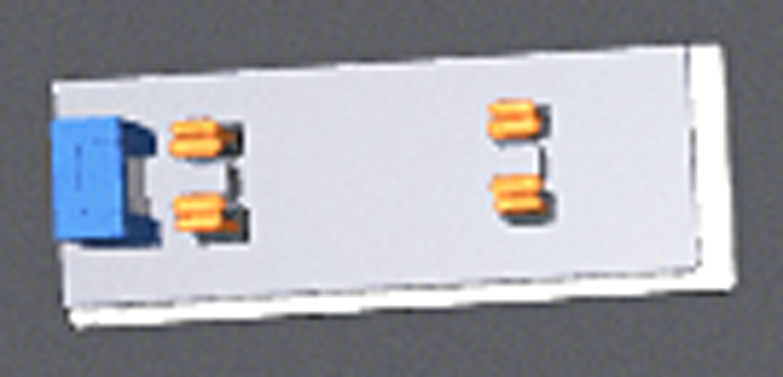

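View pics/b.png

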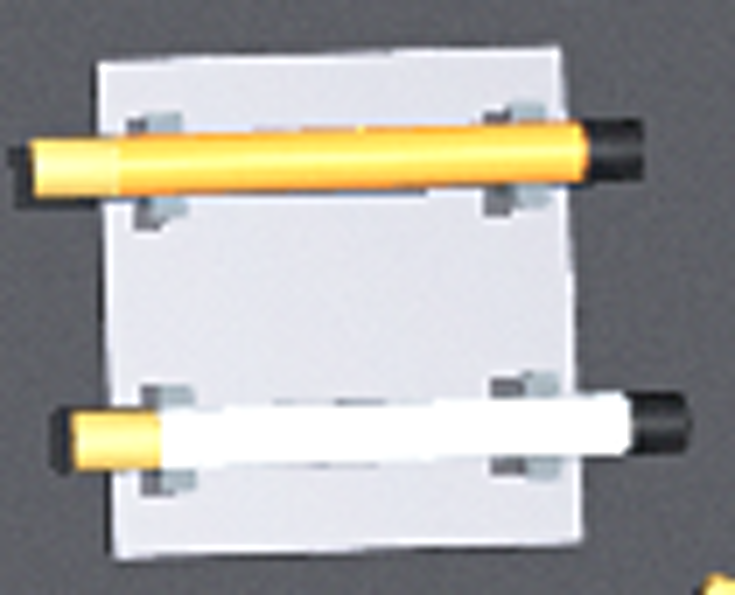

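View pics/c.png

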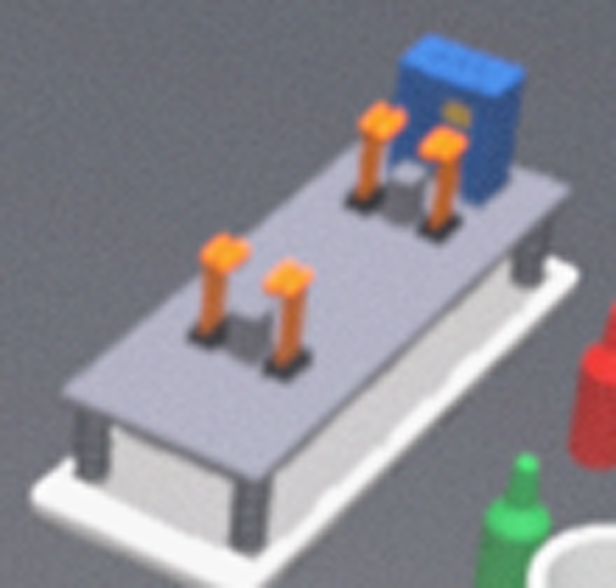

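```bash
cat > h.py <<'E'
import numpy as np
from workcell import env, eyes
P={n:eyes.camera_params(n) for n in("scene","top")}
def ray(n,u,v):
    p=P[n];W=p["world_to_cam"];R=W[:3,:3];c=-R.T@W[:3,3]
    return c,R.T@np.array([(u-p["cx"])/p["fx"],(v-p["cy"])/p["fy"],1])
def atz(n,u,v,z):
    c,d=ray(n,u,v); return c+d*(z-c[2])/d[2]
def proj(n,X):
    p=P[n];W=p["world_to_cam"];q=W[:3,:3]@X+W[:3,3]
    return np.array([p["fx"]*q[0]/q[2]+p["cx"],p["fy"]*q[1]/q[2]+p["cy"]])
E
python3 - <<'E'
from h import *
np.set_printoptions(precision=4,suppress=True)
f=lambda u,v,s,ox,oy:((u+.5)/s-.5+ox,(v+.5)/s-.5+oy)
def rep(name,L):
    print(name); [print(x) for x in L]
print("cam c",[ray(n,0,0)[0] for n in P])
T=[atz("top",*f(u,v,5.8,155,195),.101) for u,v in [(515,119),(519,195),(197,138),(200,213)]]
rep("clips top",T)
n=(T[0]+T[1])/2;fa=(T[2]+T[3])/2; d=fa-n; print("near",n,"far",fa,"mid",(n+fa)/2,"len",np.linalg.norm(d),"ang",np.arctan2(d[1],d[0]), np.linalg.norm(T[0]-T[1]))
S=[atz("scene",*f(u,v,5.6,335,160),.101) for u,v in [(225,253),(289,277),(382,122),(442,145)]]
rep("clips scene",S)
n=(S[0]+S[1])/2;fa=(S[2]+S[3])/2; d=fa-n; print("near",n,"far",fa,"mid",(n+fa)/2,"len",np.linalg.norm(d),"ang",np.arctan2(d[1],d[0]))
B=[atz("top",*f(u,v,7,340,205),.045) for u,v in [(73,441),(690,422)]]
rep("tube",B); d=B[0]-B[1]; print("mid",(B[0]+B[1])/2,"len",np.linalg.norm(d),"ang",np.arctan2(d[1],d[0]))
C=[atz("top",*f(u,v,7,340,205),.008) for u,v in [(100,62),(560,47),(582,541),(117,557)]]
rep("rest",C); print("mid",sum(C)/4)
F=[atz("top",*f(u,v,5.8,155,195),.012) for u,v in [(722,46),(737,288),(74,327)]]
rep("foot",F); print("mid",(F[0]+F[2])/2, np.linalg.norm(F[1]-F[2]),np.linalg.norm(F[1]-F[0]))
d=F[2]-F[1];print(np.arctan2(d[1],d[0]))
K=[atz("top",*f(u,v,5.8,155,195),.112) for u,v in [(54,118),(122,118),(127,242),(58,241)]]
rep("socket top",K)
E
```

```text
cam c [array([ 1.1147, -0.7863,  0.8108]), array([ 0.467 , -0.0445,  1.2324])]
clips top
[0.594  0.1094 0.101 ]
[0.5651 0.1085 0.101 ]
[0.5899 0.2295 0.101 ]
[0.5615 0.2287 0.101 ]
near [0.5796 0.1089 0.101 ] far [0.5757 0.2291 0.101 ] mid [0.5776 0.169  0.101 ] len 0.1202389120216169 ang 1.6030313571721295 0.028893641665604052
clips scene
[0.5677 0.1065 0.101 ]
[0.5955 0.1087 0.101 ]
[0.5637 0.2255 0.101 ]
[0.5916 0.2262 0.101 ]
near [0.5816 0.1076 0.101 ] far [0.5777 0.2258 0.101 ] mid [0.5796 0.1667 0.101 ] len 0.11834032672620103 ang 1.604210485344952
tube
[ 0.4731 -0.1248  0.045 ]
[ 0.4739 -0.3275  0.045 ]
mid [ 0.4735 -0.2262  0.045 ] len 0.20270428069221966 ang 1.5746272367684266
rest
[ 0.6016 -0.1404  0.008 ]
[ 0.6027 -0.2972  0.008 ]
[ 0.435  -0.2982  0.008 ]
[ 0.4338 -0.141   0.008 ]
mid [ 0.5183 -0.2192  0.008 ]
foot
[0.6318 0.0365 0.012 ]
[0.5326 0.0326 0.012 ]
[0.5238 0.3018 0.012 ]
mid [0.5778 0.1691 0.012 ] 0.26932115893497593 0.09929570981889208
1.603181330733569
socket top
[0.5976 0.2801 0.112 ]
[0.597  0.2548 0.112 ]
[0.5504 0.2534 0.112 ]
[0.5515 0.2791 0.112 ]
```

>>> step_arm(targets=[[[0, 0, -0.1, 0.045, -0.04, 0, 100], [0, 0, -0.1, 0.045, -0.04, 0, 100], [0, 0, -0.1, 0.045, -0.04, 0, 100], [0, 0, -0.1, 0.045, -0.04, 0, 100], [0, 0, -0.1, 0.045, -0.04, 0, 100]]])

```text
time_s: 0.72
eef_pos: [0.4187, 0.3911, 0.2427]
tool_rot: [[-0.005, 0.731, 0.682], [0.002, 0.682, -0.731], [-1.0, -0.002, -0.005]]
contact_force: [0.8, 0.7, -0.1]
grip_width: 0.0856
```

>>> step_arm(targets=[[[0, 0, -0.1, 0.02, -0.058, 0, 100], [0, 0, -0.1, 0.02, -0.058, 0, 100], [0, 0, -0.1, 0, -0.06, 0, 100], [0, 0, -0.1, 0, -0.06, 0, 100], [0, 0, -0.1, 0, -0.06, 0, 100]]])

```text
time_s: 1.35
eef_pos: [0.4629, 0.0869, 0.2414]
tool_rot: [[-0.0, 0.974, 0.228], [0.004, 0.228, -0.974], [-1.0, 0.001, -0.004]]
contact_force: [1.8, -0.8, -0.1]
grip_width: 0.0858
```

>>> step_arm(targets=[[[0, 0, -0.1, 0, -0.06, 0, 100], [0, 0, -0.1, 0, -0.06, 0, 100], [0, 0, 0, 0, -0.06, 0, 100], [0, 0, 0, 0, -0.05, 0, 100], [0, 0, 0, 0, -0.04, 0, 100]]])

```text
time_s: 1.98
eef_pos: [0.461, -0.1935, 0.2408]
tool_rot: [[0.0, 1.0, 0.02], [0.003, 0.02, -1.0], [-1.0, 0.0, -0.003]]
contact_force: [0.7, -0.3, -0.3]
grip_width: 0.0855
```

>>> step_arm(targets=[[[0, 0, -0.015, 0.0125, -0.008, -0.04, 100], [0, 0, 0, 0, 0, -0.05, 100], [0, 0, 0, 0, 0, -0.03, 100], [0, 0, 0, 0, 0, 0, 100]]])

```text
time_s: 2.48
eef_pos: [0.4736, -0.2077, 0.1178]
tool_rot: [[0.003, 1.0, -0.004], [-0.0, -0.004, -1.0], [-1.0, 0.003, 0.0]]
contact_force: [-0.1, -0.5, 0.3]
grip_width: 0.0855
```

```bash
python3 - <<'E'
from h import *
import cv2
np.set_printoptions(precision=4,suppress=True)
s=env.read_state();print(s["eef_pos"],s["tool_rot"])
im=eyes.snapshot("scene")[:,:,::-1];cv2.imwrite("pics/d.png",cv2.resize(im[200:380,150:350],None,fx=3,fy=3,interpolation=cv2.INTER_CUBIC))
im=eyes.snapshot("top")[:,:,::-1];cv2.imwrite("pics/e.png",cv2.resize(im[180:330,320:470],None,fx=4,fy=4,interpolation=cv2.INTER_CUBIC))
E
```

```text
[ 0.4736 -0.2077  0.1178] [[ 0.0029  1.     -0.0044]
 [-0.0003 -0.0044 -1.    ]
 [-1.      0.0029  0.0003]]
```

View pics/d.png

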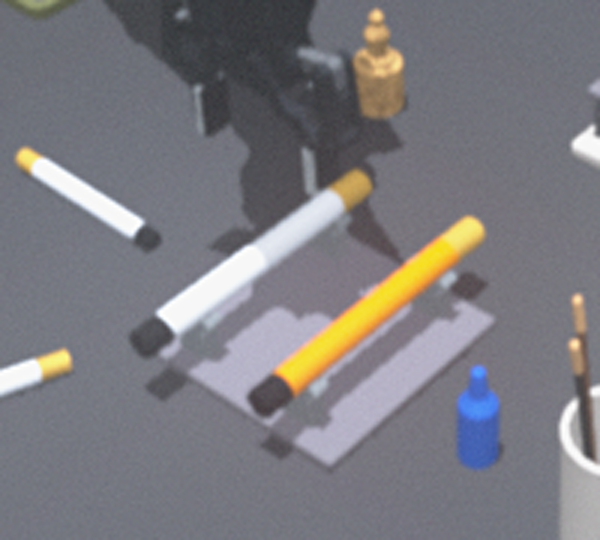

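View pics/e.png

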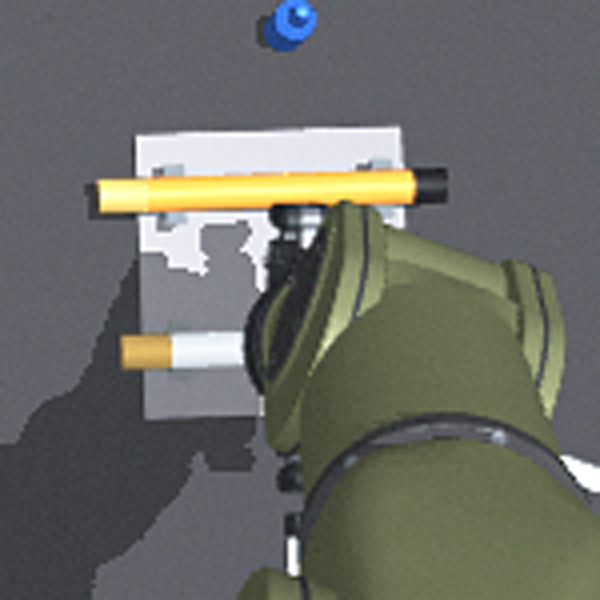

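The jaws straddle the white tube and the amber tube is clear of the fingers, so I'm descending.

>>> step_arm(targets=[[[0, 0, 0.008, 0, 0.006, -0.025, 100], [0, 0, 0, 0, 0, -0.025, 100], [0, 0, 0, 0, 0, -0.015, 100], [0, 0, 0, 0, 0, -0.004, 100], [0, 0, 0, 0, 0, 0, 100]]])

```text
time_s: 3.2
eef_pos: [0.4806, -0.2038, 0.0563]
tool_rot: [[0.021, 1.0, 0.004], [-0.007, 0.004, -1.0], [-1.0, 0.021, 0.007]]
contact_force: [0.5, 0.1, -0.0]
grip_width: 0.0851
```

```bash
python3 - <<'E'
from h import *
np.set_printoptions(precision=4,suppress=True)
s=env.read_state();print(s["eef_pos"],s["tool_rot"],s["joint_pos"],s["joint_velocities"],s["contact_force"],s["tau"])
E
```

```text
[ 0.4806 -0.2038  0.0563] [[ 0.0208  0.9998  0.0043]
 [-0.0069  0.0044 -1.    ]
 [-0.9998  0.0208  0.007 ]] [ 0.3042  0.87    0.014   2.0307 -0.0488  0.2193  0.3651] [-0.0012 -0.0098  0.0001 -0.0049  0.0004  0.0044 -0.0003] [ 0.4644  0.0978 -0.0211] [ -0.0397 -50.1534   1.6917  -4.9318   0.0012  -0.117    0.0001]
```

>>> step_arm(targets=[[[0, 0.02, 0, -0.007, 0.002, 0, 100], [0, 0, 0, 0, 0, 0, 100]]])

```text
time_s: 3.45
eef_pos: [0.4738, -0.202, 0.0576]
tool_rot: [[0.001, 1.0, 0.004], [-0.008, 0.004, -1.0], [-1.0, 0.001, 0.008]]
contact_force: [0.1, 0.1, -0.1]
grip_width: 0.0853
```

>>> step_arm(targets=[[[0.008, 0, 0, 0, 0.0005, -0.007, 100], [0, 0, 0, 0, 0, -0.005, 100], [0, 0, 0, 0, 0, 0, 100]]])

```text
time_s: 3.82
eef_pos: [0.474, -0.2016, 0.045]
tool_rot: [[0.002, 1.0, 0.004], [0.001, 0.004, -1.0], [-1.0, 0.002, -0.001]]
contact_force: [0.9, -0.4, -0.5]
grip_width: 0.0853
```

>>> step_arm(targets=[[[0, 0, 0, 0, 0, 0, 15], [0, 0, 0, 0, 0, 0, 5], [0, 0, 0, 0, 0, 0, 5], [0, 0, 0, 0, 0, 0, 5], [0, 0, 0, 0, 0, 0, 5]]], newtons=80)

```text
time_s: 4.45
eef_pos: [0.4748, -0.2017, 0.0454]
tool_rot: [[0.003, 1.0, 0.004], [0.0, 0.004, -1.0], [-1.0, 0.003, -0.0]]
contact_force: [0.0, 0.4, -0.9]
grip_width: 0.0175
```

>>> step_arm(targets=[[[0, 0, 0, 0, 0, 0, 5], [0, 0, 0, 0, 0, 0.02, 5], [0, 0, 0, 0, 0, 0.03, 5], [0, 0, 0, 0, 0, 0.03, 5], [0, 0, 0, 0, 0, 0, 5]]])

```text
time_s: 5.08
eef_pos: [0.4727, -0.2011, 0.1261]
tool_rot: [[-0.001, 1.0, 0.004], [0.002, 0.004, -1.0], [-1.0, -0.001, -0.002]]
contact_force: [-0.0, -0.3, -1.7]
grip_width: 0.0174
```

```bash
python3 - <<'E'
from h import *
import cv2
im=eyes.snapshot("scene")[:,:,::-1];cv2.imwrite("pics/f.png",cv2.resize(im[150:380,130:370],None,fx=3,fy=2.6*1.0+.0,interpolation=cv2.INTER_CUBIC) if 0 else cv2.resize(im[170:370,130:370],None,fx=3,fy=3,interpolation=cv2.INTER_CUBIC))
E
```

```text
(no output)
```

View pics/f.png

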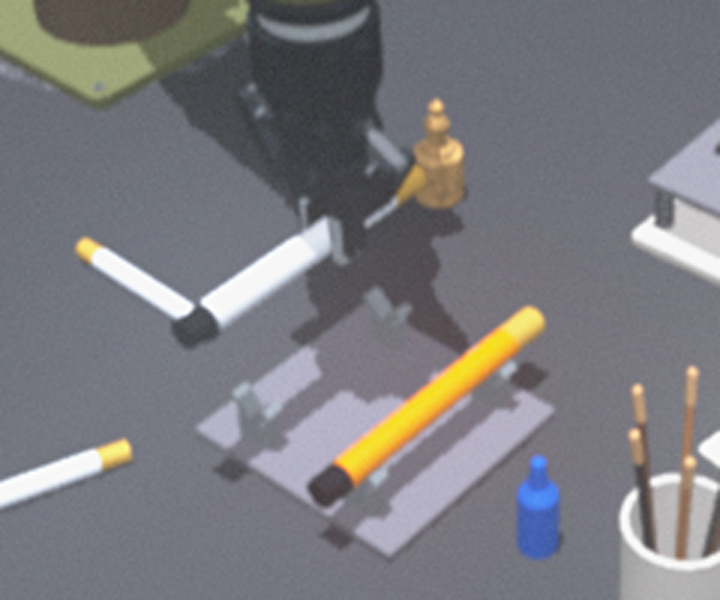

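The tube is off the rest and held level; the amber tube is untouched. I'm carrying it to the holder.

>>> step_arm(targets=[[[0, 0, 0, 0, 0, 0.04, 5], [0, 0, 0, 0, 0.03, 0.04, 5], [0, 0, 0.01, 0.015, 0.05, 0, 5], [0, 0, 0.01, 0.015, 0.05, 0, 5], [0, 0, 0.008, 0.015, 0.05, 0, 5]]])

```text
time_s: 5.75
eef_pos: [0.5128, -0.0207, 0.2009]
tool_rot: [[-0.015, 1.0, 0.021], [0.002, 0.021, -1.0], [-1.0, -0.015, -0.002]]
contact_force: [0.4, -0.0, -1.5]
grip_width: 0.0174
```

>>> step_arm(targets=[[[0, 0, 0, 0.015, 0.05, 0, 5], [0, 0, 0, 0.015, 0.05, 0, 5], [0, 0, 0, 0.015, 0.04, 0, 5], [0, 0, 0, 0.01, 0.025, 0, 5], [0, 0, 0, 0, 0, 0, 5]]])

```text
time_s: 6.38
eef_pos: [0.5646, 0.1559, 0.1919]
tool_rot: [[-0.029, 0.999, 0.03], [0.001, 0.03, -1.0], [-1.0, -0.029, -0.002]]
contact_force: [0.4, -0.4, -1.3]
grip_width: 0.0174
```

>>> step_arm(targets=[[[0, -0.029, 0.002, 0.0134, 0.01, 0, 5], [0, 0, 0, 0, 0, -0.02, 5], [0, 0, 0, 0, 0, -0.015, 5], [0, 0, 0, 0, 0, 0, 5]]])

```text
time_s: 6.88
eef_pos: [0.5784, 0.1626, 0.1534]
tool_rot: [[0.0, 1.0, 0.028], [-0.002, 0.028, -1.0], [-1.0, 0.0, 0.002]]
contact_force: [-0.0, -0.1, -1.5]
grip_width: 0.0169
```

```bash
python3 - <<'E'
from h import *
import cv2
np.set_printoptions(precision=4,suppress=True)
s=env.read_state();print(s["eef_pos"],s["tool_rot"])
im=eyes.snapshot("scene")[:,:,::-1];cv2.imwrite("pics/g.png",im);cv2.imwrite("pics/gc.png",cv2.resize(im[130:270,300:460],None,fx=4.2,fy=4.2,interpolation=cv2.INTER_CUBIC))
im=eyes.snapshot("top")[:,:,::-1];cv2.imwrite("pics/i.png",im);cv2.imwrite("pics/ic.png",cv2.resize(im[180:280,150:310],None,fx=5,fy=5,interpolation=cv2.INTER_CUBIC))
E
```

```text
[0.5784 0.1626 0.1534] [[ 0.0001  0.9996  0.0279]
 [-0.0024  0.0279 -0.9996]
 [-1.      0.      0.0024]]
```

View pics/gc.png

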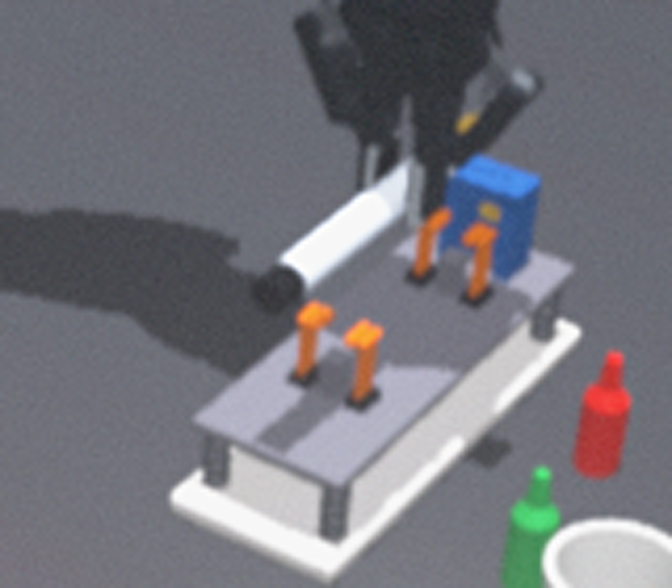

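View pics/ic.png

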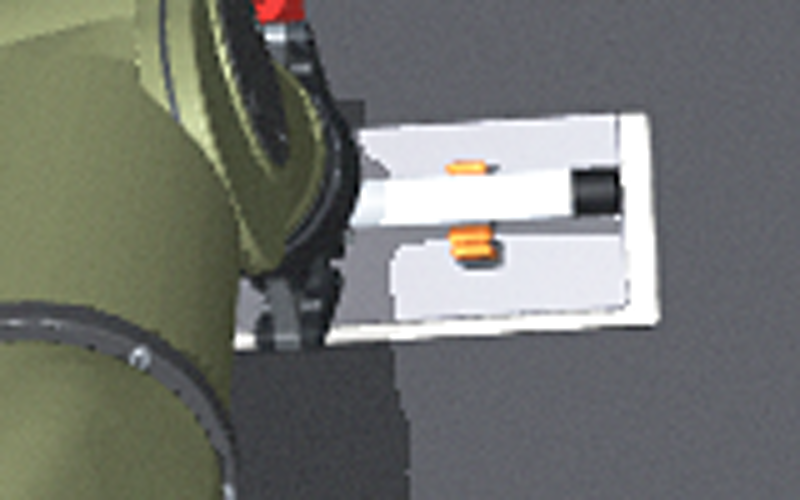

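```bash
python3 - <<'E'
from h import *
import cv2
np.set_printoptions(precision=4,suppress=True)
im=cv2.imread("pics/i.png").astype(float)
g=im.min(2)
pts=[]
for u in list(range(230,264,3))+[266,268,270]:
    col=g[205:235,u]; print(u,col.astype(int)[5:26])
E
```

```text
230 [226 224 226 227 224 217 255 255 255 255 255 255 255 255 253 128 134 138
 142 234 230]
233 [226 227 226 226 222 224 255 255 255 255 255 255 255 255 245 127 137 132
 139 234 229]
236 [226 225 226 226 227 237 255 255 255 255 255 255 255 255 238 130 135 145
 235 229 229]
239 [226 226 228 119 175 248 255 255 255 255 255 255 255 255 199 127 118 122
 229 226 226]
242 [228 224 138 106 119 253 255 255 255 255 255 255 255 255 157  86  58 113
  75  92 126]
245 [226 228 148 132 118 254 255 255 255 255 255 255 255 255 139  60  70  95
  59  96  94]
248 [228 229 228 109 128 255 255 255 255 255 255 255 255 253  76  72  65 117
  65  84  40]
251 [228 228 229 226 224 255 255 255 255 255 255 255 255 248 131 132 142 239
 234 231 234]
254 [227 224 228 228 237 255 255 255 255 255 255 255 255 238 127 137 139 236
 231 230 229]
257 [227 227 226 229 249 255 255 255 255 255 255 255 255 200 131 131 143 238
 231 230 231]
260 [229 230 228 231 255 255 255 255 255 255 255 255 255 160 131 134 141 235
 232 230 227]
263 [228 229 231 236 255 255 255 255 255 255 255 255 255 145 137 133 139 239
 229 230 230]
266 [230 229 235 185  29  39  60  86  89  66  44  32  35 114 142 137 139 239
 234 231 233]
268 [228 230 234 125  24  46  63  86  81  63  40  39  37 116 139 139 140 241
 232 231 230]
270 [229 231 237 122  32  40  67  88  82  61  43  35  47 140 139 137 143 240
 233 232 231]
```

```bash
python3 - <<'E'
from h import *
np.set_printoptions(precision=4,suppress=True)
X=atz("top",236,219.74,.153);print("axis pt",X)
s=env.read_state();t=s["eef_pos"];print("tcp-line x there",t[0]-(X[1]-t[1])*0.028)
E=atz("top",150+620/5-.4,180+190/5,.1625);print("black end top",E)
# clip gap centre line at same y
n=np.array([.5796,.1089]);print("holder line x there",n[0]-(X[1]-n[1])*.0322)
E
```

```text
axis pt [0.5788 0.118  0.153 ]
tcp-line x there 0.5805499237040775
black end top [0.5794 0.0386 0.1625]
holder line x there 0.5793084536523605
```

The tube lines up with the clips to within about 0.5 mm. It needs to go 6 mm towards the socket and down to just above the clips.

>>> step_arm(targets=[[[0.002, 0, 0.004, 0.0005, 0.006, 0, 5], [0, 0, 0, 0, 0, -0.015, 5], [0, 0, 0, 0, 0, -0.015, 5], [0, 0, 0, 0, 0, -0.008, 5], [0, 0, 0, 0, 0, 0, 5]]], newtons=100)

```text
time_s: 7.6
eef_pos: [0.5803, 0.1694, 0.1149]
tool_rot: [[0.004, 0.999, 0.032], [0.001, 0.032, -0.999], [-1.0, 0.004, -0.001]]
contact_force: [0.1, -0.3, -0.9]
grip_width: 0.017
```

>>> step_arm(targets=[[[0, 0.004, 0, -0.0015, -0.001, -0.004, 5], [0, 0, 0, 0, 0, 0, 5], [0, 0, 0, 0, 0, -0.003, 5], [0, 0, 0, 0, 0, 0, 5]]])

```text
time_s: 8.1
eef_pos: [0.5793, 0.1682, 0.1081]
tool_rot: [[0.001, 1.0, 0.032], [0.001, 0.032, -1.0], [-1.0, 0.001, -0.001]]
contact_force: [-0.1, -0.0, -1.4]
grip_width: 0.0166
```

```bash
python3 - <<'E'
from h import *
import cv2
np.set_printoptions(precision=4,suppress=True)
s=env.read_state();print(s["eef_pos"],s["contact_force"],s["moment"])
im=eyes.snapshot("scene")[:,:,::-1];cv2.imwrite("pics/j.png",im);cv2.imwrite("pics/jc.png",cv2.resize(im[150:270,320:450],None,fx=5,fy=5,interpolation=cv2.INTER_CUBIC))
E
```

```text
[0.5793 0.1682 0.1081] [-0.0753 -0.0053 -1.3888] [0.0489 0.016  0.0207]
```

View pics/jc.png

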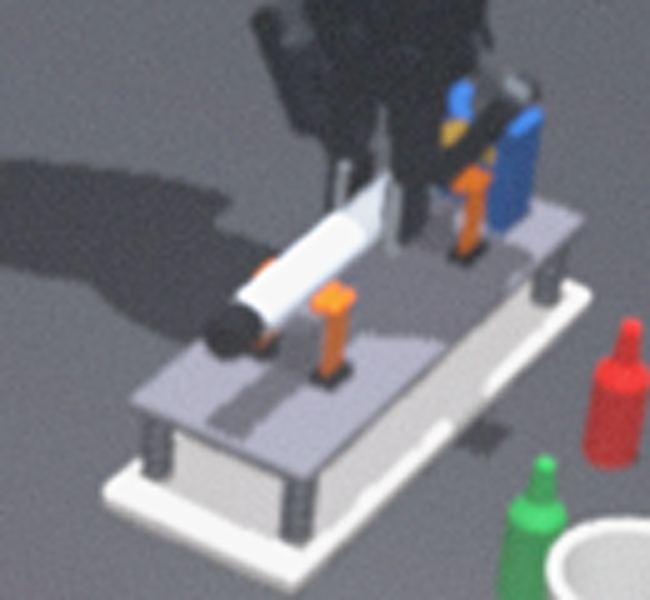

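The tube sits over the beads, and the brass end is visible at (455,130), short of the socket. I'm pressing gradually.

>>> step_arm(targets=[[[0, 0, 0, 0, 0, -0.003, 5], [0, 0, 0, 0, 0, -0.003, 5], [0, 0, 0, 0, 0, -0.003, 5], [0, 0, 0, 0, 0, 0, 5]]])

```text
time_s: 8.65
eef_pos: [0.5797, 0.1683, 0.0996]
tool_rot: [[0.002, 0.999, 0.032], [0.002, 0.032, -0.999], [-1.0, 0.002, -0.002]]
contact_force: [-0.7, 0.2, 2.9]
grip_width: 0.0167
```

>>> step_arm(targets=[[[0, 0, 0, 0, 0, -0.003, 5], [0, 0, 0, 0, 0, -0.003, 5], [0, 0, 0, 0, 0, 0, 5]]])

```text
time_s: 9.02
eef_pos: [0.5798, 0.1684, 0.0941]
tool_rot: [[0.003, 0.999, 0.032], [0.002, 0.032, -0.999], [-1.0, 0.003, -0.002]]
contact_force: [-1.7, -0.2, 5.3]
grip_width: 0.017
```

>>> step_arm(targets=[[[0.001, 0, 0, 0, 0, -0.003, 5], [0, 0, 0, 0, 0, 0, 5]]])

```text
time_s: 9.28
eef_pos: [0.5799, 0.1684, 0.0917]
tool_rot: [[0.003, 0.999, 0.032], [0.003, 0.032, -0.999], [-1.0, 0.003, -0.003]]
contact_force: [-2.2, -0.3, 5.9]
grip_width: 0.0167
```

>>> step_arm(targets=[[[0.003, 0.003, 0, -0.001, 0, -0.002, 5], [0, 0, 0, 0, 0, -0.002, 5], [0, 0, 0, 0, 0, 0, 5]]])

```text
time_s: 9.65
eef_pos: [0.58, 0.1685, 0.0892]
tool_rot: [[0.003, 1.0, 0.031], [0.007, 0.031, -0.999], [-1.0, 0.003, -0.007]]
contact_force: [-1.9, -0.7, 7.5]
grip_width: 0.0169
```

>>> step_arm(targets=[[[0, 0, 0, 0, 0, -0.002, 5], [0, 0, 0, 0, 0, 0, 5]]])

```text
time_s: 9.9
eef_pos: [0.58, 0.1685, 0.0882]
tool_rot: [[0.003, 0.999, 0.032], [0.007, 0.031, -0.999], [-1.0, 0.003, -0.007]]
contact_force: [-2.2, -0.9, 7.8]
grip_width: 0.0169
```

>>> step_arm(targets=[[[-0.007, 0.003, 0, -0.002, 0, -0.003, 5], [0, 0, 0, 0, 0, -0.002, 5]]])

```text
time_s: 10.15
eef_pos: [0.5801, 0.1688, 0.0849]
tool_rot: [[0.005, 1.0, 0.031], [0.002, 0.031, -1.0], [-1.0, 0.005, -0.001]]
contact_force: [-2.1, -0.3, 8.0]
grip_width: 0.017
```

>>> step_arm(targets=[[[-0.002, 0.002, 0, -0.001, 0, -0.003, 5], [0, 0, 0, 0, 0, -0.001, 5]]])

```text
time_s: 10.4
eef_pos: [0.5797, 0.1688, 0.0811]
tool_rot: [[0.004, 1.0, 0.031], [-0.0, 0.031, -1.0], [-1.0, 0.004, 0.0]]
contact_force: [-1.6, -0.1, 4.7]
grip_width: 0.0167
```

>>> step_arm(targets=[[[0, 0, 0, 0, 0, 0.003, 5], [0, 0, 0, 0, 0, 0.003, 5], [0, 0, 0, 0, 0, 0, 5]]])

```text
time_s: 10.78
eef_pos: [0.5797, 0.1688, 0.087]
tool_rot: [[0.004, 1.0, 0.031], [-0.0, 0.031, -1.0], [-1.0, 0.004, 0.001]]
contact_force: [0.3, -0.1, 2.3]
grip_width: 0.0167
```

```bash
python3 - <<'E'
from h import *
import cv2
np.set_printoptions(precision=4,suppress=True)
s=env.read_state();print(s["eef_pos"],s["contact_force"],s["moment"])
im=eyes.snapshot("scene")[:,:,::-1];cv2.imwrite("pics/k.png",im);cv2.imwrite("pics/kc.png",cv2.resize(im[150:270,320:450],None,fx=5,fy=5,interpolation=cv2.INTER_CUBIC))
E
```

```text
[0.5797 0.1688 0.087 ] [ 0.2881 -0.1481  2.2672] [-0.0104  0.0472  0.03  ]
```

View pics/kc.png

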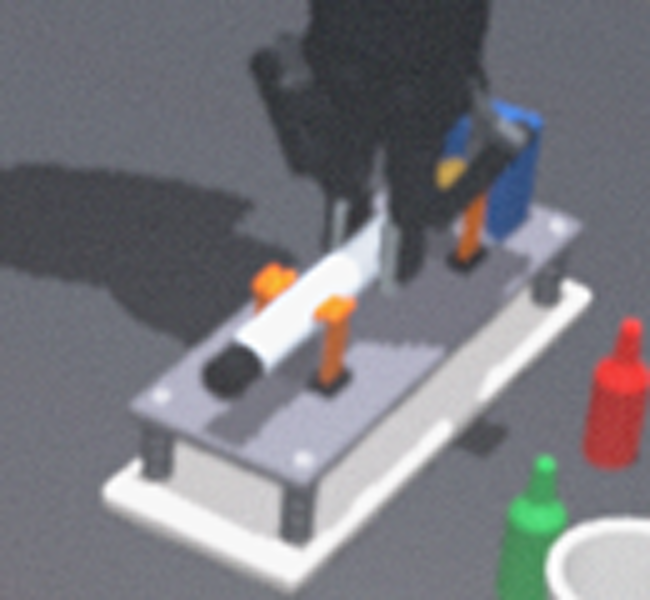

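```bash
python3 - <<'E'
from h import *
import cv2
s=env.read_state();t=s["eef_pos"];d=np.array([-.031,1,0])
f=lambda n,q,ox,oy,k:((q+.5-np.array([ox,oy]))*k-.5).round(0)
for z in(.084,.087,.090):
    for l in(.076,.05,-.124):
        X=t+d*l;X[2]=z;print(z,l,f("scene",proj("scene",X),320,150,5),proj("top",X).round(1))
im=eyes.snapshot("top")[:,:,::-1];cv2.imwrite("pics/l.png",im);cv2.imwrite("pics/lc.png",cv2.resize(im[180:280,150:310],None,fx=5,fy=5,interpolation=cv2.INTER_CUBIC))
E
```

```text
0.084 0.076 [460. 183.] [183.6 225. ]
0.084 0.05 [431. 208.] [195.3 224.3]
0.084 -0.124 [221. 388.] [273.6 219.9]
0.087 0.076 [461. 178.] [183.3 224.9]
0.087 0.05 [432. 202.] [195.  224.2]
0.087 -0.124 [221. 382.] [273.5 219.7]
0.09 0.076 [461. 172.] [182.9 224.7]
0.09 0.05 [433. 196.] [194.7 224.1]
0.09 -0.124 [222. 376.] [273.4 219.6]
```

View pics/lc.png

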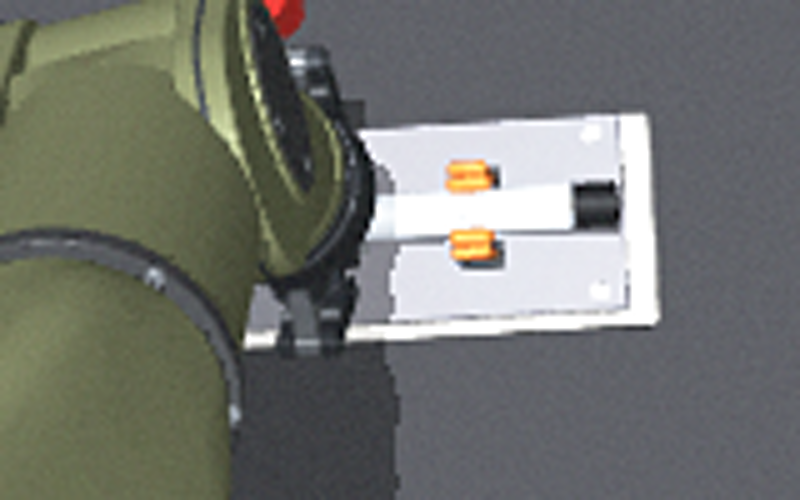

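Near clip snapped, and the tube is level. I'll press a little more to seat it, then ease up to neutral.

>>> step_arm(targets=[[[0, 0.003, 0, 0, 0, -0.004, 5], [0, 0, 0, 0, 0, -0.004, 5], [0, 0, 0, 0, 0, -0.004, 5]]])

```text
time_s: 11.25
eef_pos: [0.5798, 0.1688, 0.075]
tool_rot: [[0.001, 1.0, 0.031], [-0.0, 0.031, -1.0], [-1.0, 0.001, 0.0]]
contact_force: [-2.3, -0.7, 8.6]
grip_width: 0.0167
```

>>> step_arm(targets=[[[0, 0, 0, 0, 0, -0.003, 5], [0, 0, 0, 0, 0, -0.001, 5]]])

```text
time_s: 11.5
eef_pos: [0.5798, 0.1688, 0.0717]
tool_rot: [[0.001, 1.0, 0.031], [-0.0, 0.031, -1.0], [-1.0, 0.001, 0.0]]
contact_force: [-2.7, -0.3, 10.1]
grip_width: 0.0168
```

>>> step_arm(targets=[[[0, 0, 0, -0.001, 0, 0.006, 5], [0, 0, 0, 0, 0, 0.006, 5], [0, 0, 0, 0, 0, 0.005, 5], [0, 0, 0, 0, 0, 0, 5]]])

```text
time_s: 12.0
eef_pos: [0.5797, 0.1687, 0.0888]
tool_rot: [[0.003, 1.0, 0.031], [0.0, 0.031, -1.0], [-1.0, 0.003, -0.0]]
contact_force: [0.8, 0.4, -1.0]
grip_width: 0.0168
```

Force is neutral at the seated height. Before sliding I'll let go and look at both clips, since the first condition can't be redone later.

>>> step_arm(targets=[[[0, 0, 0, 0, 0, 0, 60], [0, 0, 0, 0, 0, 0, 60], [0, 0, 0, 0, 0, 0, 60], [0, 0, 0, 0, 0, 0.03, 60], [0, 0, 0, 0, 0, 0.06, 60]]])

```text
time_s: 12.62
eef_pos: [0.5759, 0.168, 0.1749]
tool_rot: [[-0.009, 0.999, 0.031], [-0.003, 0.031, -1.0], [-1.0, -0.009, 0.003]]
contact_force: [0.7, 1.1, 0.3]
grip_width: 0.0514
```

>>> step_arm(targets=[[[0, 0, 0, 0, -0.04, 0.04, 60], [0, 0, 0, 0, -0.06, 0, 60], [0, 0, 0, 0, -0.06, 0, 60], [0, 0, 0, 0, -0.04, 0, 60]]])

```text
time_s: 13.12
eef_pos: [0.5788, -0.031, 0.2214]
tool_rot: [[0.004, 0.999, 0.041], [0.002, 0.041, -0.999], [-1.0, 0.004, -0.001]]
contact_force: [0.4, 0.0, -0.0]
grip_width: 0.0511
```

```bash
python3 - <<'E'
from h import *
import cv2
s=env.read_state();print(s["eef_pos"],s["contact_force"])
im=eyes.snapshot("scene")[:,:,::-1];cv2.imwrite("pics/m.png",im);cv2.imwrite("pics/mc.png",cv2.resize(im[150:270,320:450],None,fx=5,fy=5,interpolation=cv2.INTER_CUBIC))
im=eyes.snapshot("top")[:,:,::-1];cv2.imwrite("pics/n.png",im);cv2.imwrite("pics/nc.png",cv2.resize(im[190:265,155:290],None,fx=5.8,fy=5.8,interpolation=cv2.INTER_CUBIC))
E
```

```text
[ 0.57881595 -0.03104897  0.22141428] [ 0.38691382  0.03935963 -0.04495035]
```

View pics/mc.png

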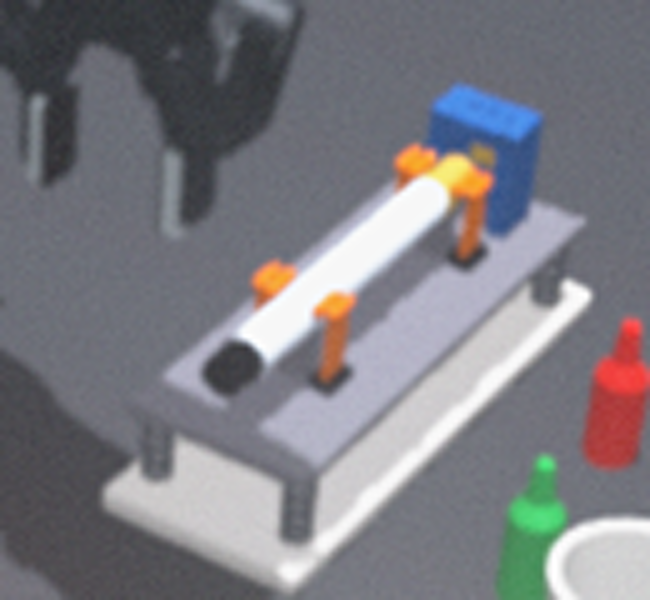

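View pics/nc.png

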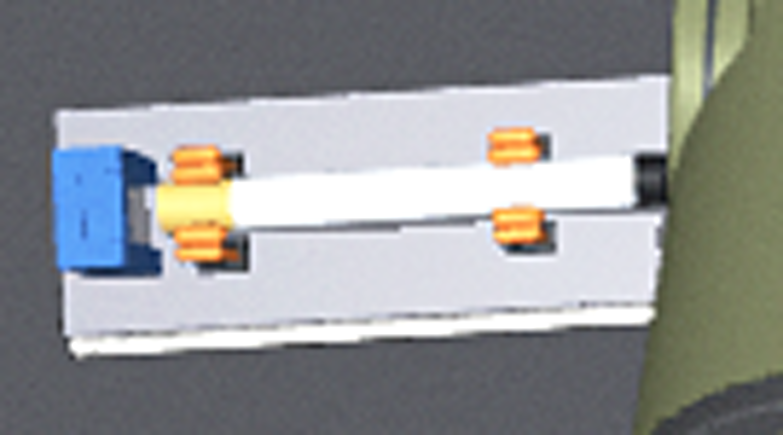

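Both clips have closed around the tube. The brass face, at (157,205) in the top crop, is about 8 mm short of the socket mouth, so 23 mm from the end wall. I'm going back to re-grip and slide.

>>> step_arm(targets=[[[0, 0, -0.005, 0, 0.06, 0, 60], [0, 0, -0.005, 0, 0.06, 0, 60], [0, 0, 0, 0, 0.05, -0.02, 60], [0, 0, 0, 0, 0.02, -0.04, 60], [0, 0, 0, 0, 0, 0, 60]]])

```text
time_s: 13.85
eef_pos: [0.5779, 0.1612, 0.1604]
tool_rot: [[0.006, 1.0, 0.02], [0.0, 0.02, -1.0], [-1.0, 0.006, -0.0]]
contact_force: [-0.6, -0.9, 0.3]
grip_width: 0.051
```

>>> step_arm(targets=[[[0, 0.006, 0.011, 0.001, 0, -0.03, 60], [0, 0, 0, 0, 0, -0.03, 60], [0, 0, 0, 0, 0, -0.008, 60], [0, 0, 0, 0, 0, 0, 60]]])

```text
time_s: 14.35
eef_pos: [0.5833, 0.1572, 0.0968]
tool_rot: [[0.008, 1.0, 0.027], [-0.001, 0.027, -1.0], [-1.0, 0.008, 0.001]]
contact_force: [0.2, 0.2, 0.2]
grip_width: 0.0513
```

>>> step_arm(targets=[[[0, 0.007, 0.004, -0.0033, 0.003, -0.004, 60], [0, 0, 0, 0, 0, -0.003, 60], [0, 0, 0, 0, 0, 0, 60]]])

```text
time_s: 14.72
eef_pos: [0.5817, 0.1601, 0.0926]
tool_rot: [[0.006, 1.0, 0.03], [0.001, 0.03, -1.0], [-1.0, 0.006, -0.0]]
contact_force: [-0.8, -0.6, -0.4]
grip_width: 0.0514
```

>>> step_arm(targets=[[[0, 0.006, 0, -0.0018, 0, -0.003, 60], [0, 0, 0, 0, 0, 0, 60]]])

```text
time_s: 14.98
eef_pos: [0.58, 0.1602, 0.0898]
tool_rot: [[-0.0, 1.0, 0.03], [0.001, 0.03, -1.0], [-1.0, -0.0, -0.001]]
contact_force: [0.3, -0.2, -0.7]
grip_width: 0.051
```

>>> step_arm(targets=[[[0, 0, 0, 0, 0, 0, 15], [0, 0, 0, 0, 0, 0, 5], [0, 0, 0, 0, 0, 0, 5], [0, 0, 0, 0, 0, 0, 5]]], newtons=60)

```text
time_s: 15.48
eef_pos: [0.58, 0.1603, 0.0898]
tool_rot: [[-0.0, 1.0, 0.031], [0.001, 0.031, -1.0], [-1.0, -0.0, -0.001]]
contact_force: [1.0, 0.1, -0.4]
grip_width: 0.0181
```

>>> step_arm(targets=[[[0, 0, 0, -0.0001, 0.004, 0, 5], [0, 0, 0, -0.0001, 0.004, 0, 5], [0, 0, 0, -0.0001, 0.004, 0, 5], [0, 0, 0, 0, 0, 0, 5]]])

```text
time_s: 15.98
eef_pos: [0.5795, 0.1705, 0.0896]
tool_rot: [[-0.001, 1.0, 0.029], [-0.003, 0.029, -1.0], [-1.0, -0.001, 0.003]]
contact_force: [0.0, 0.0, 0.7]
grip_width: 0.018
```

>>> step_arm(targets=[[[0.003, 0, 0.001, 0, 0.004, 0, 5], [0, 0, 0, 0, 0.003, 0, 5], [0, 0, 0, 0, 0.002, 0, 5]]])

```text
time_s: 16.35
eef_pos: [0.5793, 0.1792, 0.0895]
tool_rot: [[-0.002, 1.0, 0.03], [-0.0, 0.03, -1.0], [-1.0, -0.002, 0.0]]
contact_force: [-1.4, -2.1, 0.1]
grip_width: 0.0175
```

>>> step_arm(targets=[[[0.002, 0, 0.001, 0, 0.003, 0, 5], [0, 0, 0, 0, 0.002, 0, 5]]])

```text
time_s: 16.6
eef_pos: [0.5791, 0.1844, 0.0895]
tool_rot: [[-0.002, 1.0, 0.03], [0.001, 0.03, -1.0], [-1.0, -0.002, -0.001]]
contact_force: [0.1, -2.9, 0.2]
grip_width: 0.0178
```

>>> step_arm(targets=[[[0, 0, 0, 0, 0.0015, 0, 5], [0, 0, 0, 0, 0.0015, 0, 5]]])

```text
time_s: 16.85
eef_pos: [0.5791, 0.1849, 0.0894]
tool_rot: [[-0.003, 1.0, 0.03], [-0.002, 0.029, -1.0], [-1.0, -0.003, 0.002]]
contact_force: [-0.6, -5.5, 0.6]
grip_width: 0.0178
```

>>> step_arm(targets=[[[0, 0, 0, 0, 0.002, 0, 5], [0, 0, 0, 0, 0.001, 0, 5]]])

```text
time_s: 17.1
eef_pos: [0.5791, 0.1849, 0.0892]
tool_rot: [[-0.003, 1.0, 0.028], [-0.006, 0.028, -1.0], [-1.0, -0.004, 0.006]]
contact_force: [-0.4, -3.5, 0.9]
grip_width: 0.018
```

>>> step_arm(targets=[[[0.006, 0.003, 0.002, 0, 0.004, 0, 5], [0, 0, 0, 0, 0.002, 0, 5]]])

```text
time_s: 17.35
eef_pos: [0.5791, 0.1849, 0.0889]
tool_rot: [[-0.008, 1.0, 0.027], [-0.008, 0.027, -1.0], [-1.0, -0.008, 0.008]]
contact_force: [-1.0, -4.5, 0.7]
grip_width: 0.0178
```

It's at a firm stop. I'm releasing, lifting clear and checking.

>>> step_arm(targets=[[[0, 0, 0, 0, 0, 0, 60], [0, 0, 0, 0, 0, 0, 60], [0, 0, 0, 0, 0, 0, 60], [0, 0, 0, 0, 0, 0.03, 60], [0, 0, 0, 0, 0, 0.06, 60]]])

```text
time_s: 17.98
eef_pos: [0.576, 0.1906, 0.1766]
tool_rot: [[-0.016, 0.999, 0.031], [-0.003, 0.031, -1.0], [-1.0, -0.016, 0.003]]
contact_force: [1.2, 0.1, 0.8]
grip_width: 0.051
```

>>> step_arm(targets=[[[0, 0, 0, 0, -0.04, 0.04, 60], [0, 0, 0, 0, -0.06, 0, 60], [0, 0, 0, 0, -0.06, 0, 60], [0, 0, 0, 0, -0.06, 0, 60], [0, 0, 0, 0, -0.05, 0, 60]]])

```text
time_s: 18.6
eef_pos: [0.58, -0.0748, 0.2245]
tool_rot: [[0.001, 0.999, 0.048], [0.008, 0.048, -0.999], [-1.0, 0.001, -0.007]]
contact_force: [-0.2, 0.9, -0.0]
grip_width: 0.0515
```

```bash
python3 - <<'E'
from h import *
import cv2
s=env.read_state();print(s["eef_pos"],s["contact_force"])
im=eyes.snapshot("scene")[:,:,::-1];cv2.imwrite("pics/o.png",im);cv2.imwrite("pics/oc.png",cv2.resize(im[150:270,320:450],None,fx=5,fy=5,interpolation=cv2.INTER_CUBIC))
im=eyes.snapshot("top")[:,:,::-1];cv2.imwrite("pics/p.png",im);cv2.imwrite("pics/pc.png",cv2.resize(im[190:265,155:290],None,fx=5.8,fy=5.8,interpolation=cv2.INTER_CUBIC))
E
```

```text
[ 0.57998814 -0.07483662  0.22445919] [-0.16183109  0.85858333 -0.01449786]
```

View pics/oc.png

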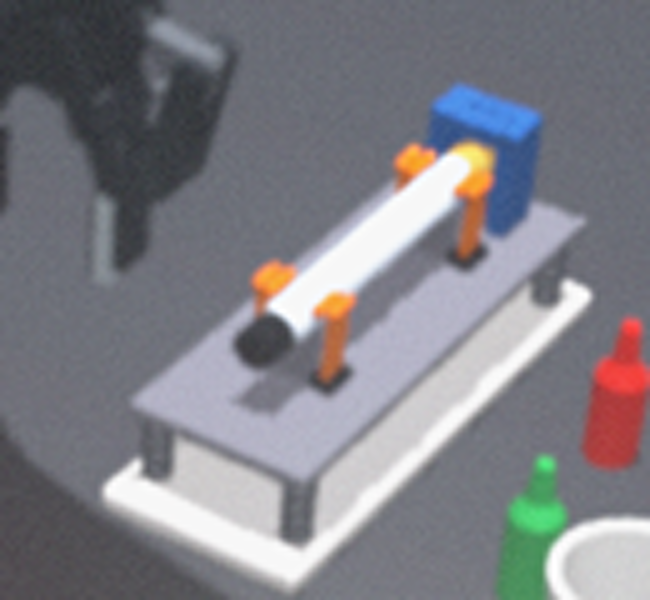

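View pics/p.png

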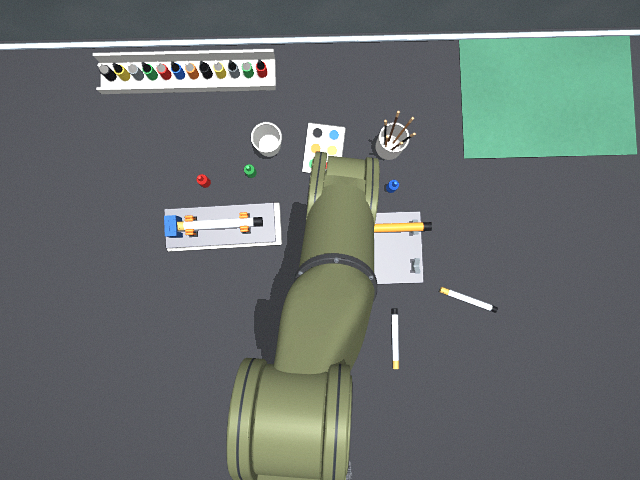

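View pics/pc.png

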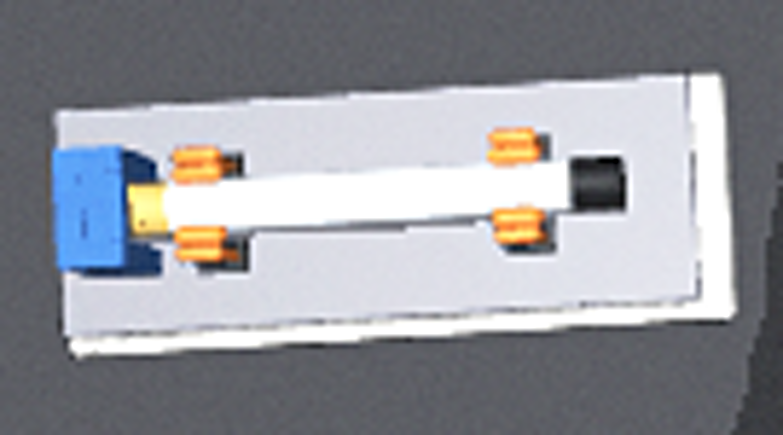

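The brass/white and white/black boundaries are 12.1 and 20.4 mm from the clip centres, against 12 and 20 mm when fully home. The gripper is clear, so I'm handing in.

```bash
python3 - <<'E'
from h import *
env.sign_off(); print(env.read_state()["time_s"])
E
```

```text
the job is handed in; nothing more can be done
the job is handed in; nothing more can be done
```

The white tube is snapped into both clips with its brass end home in the socket, and I handed the job in at about 18.7 s; no verdict was reported.

- **Snap:** I pressed the tube down over the clips with the brass end about 23 mm short of the end wall. The pressing force fell suddenly at the snap. I worked out the deepest sink from the force, about 11.5 N, which is roughly 19 mm against the 31 mm limit. Then I let go and looked, and both clips had closed around the tube.
- **Slide:** I gripped the tube again and slid it 24.6 mm to a firm stop, with at most about 5.5 N on the wrist, then released and backed off.
- **Last checks:** The colour boundaries on the tube lie 12.1 mm and 20.4 mm from the clip centres, against 12 mm and 20 mm when fully home. The holder looks back up on its springs and the gripper is clear of it. In the last top picture the arm hides part of the amber tube and the palette. What shows of the amber tube and everything else on the desk looks unmoved.
- **Disagreements:** The grip width read about 17 to 18 mm on a 20 mm tube, though it held throughout. Camera and arm positions differed by up to 2 mm, which is within the stated calibration.

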